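# Programme the sampler tray with one fingertip stroke

### The arm

A 6-joint arm with a two-finger parallel gripper is mounted at the origin on the work surface. World frame = base frame: x ahead of the robot, y to its left, z up, the work surface at z = 0. Lengths are in m, angles in rad, forces in N, time in s.
With the tool pointing down it reaches from about 0.375 to 0.975 m from the base axis. Payload 3.8 kg.
Tool frame: the origin (TCP) lies at the very end of the fingers, on their centre line; the grasp point (between the pads) lies 19 mm behind it; z points along the fingers, y is the direction in which the jaws open and shut (so a half turn about z gives the same grasp; the last joint's range is limited). The gripper opens to 85 mm and grips with 20 to 120 N. Pads are 22 mm wide; open, the fingers measure 114 mm over their backs; the gripper's body (76 mm by 85 mm) begins 54 mm behind the grasp point. The pads swing forward as they close: fully open they stand 13 mm farther back than shut.
Start: joints at [-1.147, 0.264, 1.604, -0, 1.274, -0.037], TCP at [0.3, -0.605, 0.231] pointing down, gripper open.
Joint ranges: [-2.63, 2.63], [-0.94, 2.18], [0.31, 2.57], [-1.31, 4.45], [0, 2.66], [-2.55, 2.55]. Speed limits (rad/s): [2.57, 2.57, 3.14, 3.14, 3.14, 3.14].

### API

Orientations are given as a rotation vector (axis times angle).
In Python, from workcell import status, read_camera, camera_info, order gives the robot as it stands.
- The arm moves only by the tool move_arm, never from a script. Its argument "deltas" is a list of rows, each a list of 3 entries, a list of its own where there are three numbers: the turn, a rotation vector about the world's x, y, z as a fraction of full scale, then the shift along the world's x, y, z as a fraction of full scale, then the closure, from -1 (fully open) to 1 (shut), so that 0 is half open. A call has 1 to 20 rows; each row is the pose to reach, as a shift and turn from the pose commanded when the call began; what a row does not reach only later rows make up. Full scale, the value 1, is 0.1 m for a shift and pi/2 rad for a turn. A row lasts 1/8 s, in which the tool goes at most 62.5 mm and 10.7 degrees, less where a joint would pass 70% of its speed; a pose out of reach is approached as far as the arm can. A call with a number of a shift or a turn outside -1 to 1 is refused whole. A call with a gripper value outside its range is refused whole. The fingers move at their own pace and stop on an object; "grip_force" is the grip in N (left out, the last holds). Time passes only in rows, so rows that repeat a pose let the fingers close. It gives the time, the measured TCP pose, the force and the opening at its end, in the units of the state.
- status.read_state(): the state, without advancing time (a new reading comes with each control period).
- read_camera(name): name is "scene" or "top" or "wrist"; returns (picture, depth): 480x640x3 uint8, red, green, blue; 480x640 float32, m along the optical axis (not along the pixel's ray), 0 where there is no reading.
- camera_info(name): a dict with "K" (3x3 intrinsics, pixels), "R" (3x3) and "t" (3): a world point X has camera coordinates R X + t. Camera axes: x right, y down, z forward; pixel columns grow to the right and rows downward; lengths in m; the calibration is good to about 2 mm. The wrist camera is an equidistant fisheye: a pixel r from the principal point sees the ray r / f radians off the axis. A picture is of the moment at which its call begins: read the wrist's pose just before it. camera_info takes no time and is no camera call; for the wrist camera it gives the pose at the moment of the call.
- order.finish_job(): hands the job in, once; it reports no verdict.
The state is a dict: "time": time; "q": joint angles; "joint_vel": joint speeds; "joint_torque": joint torques, N m; "tool_pos": TCP position; "tcp_rot": TCP orientation; "wrist_force": force on the tool from outside, world axes, zero at the start; "torque": the same for the moment, N m; "width": opening from 0.0 (shut) to 1.0 (fully open).
Only numpy, scipy, OpenCV 4.12 (cv2) and the standard library are available. Lean on these libraries where they do the work, as an engineer would, in place of code of your own. Each camera call takes 0.05 s, during which the arm holds its last target. There are 200 camera calls.

### The job

On the round sampler tray, run your closed fingertips lightly along the curved row of six white pins in one stroke from the green mark to the red mark, pushing every white pin down, and do not lift away from the row before the red end is reached. Then press the yellow button in the middle and let it go, with all white pins down. Leave the blue pins up, and do not move the vials or anything else on the bench.

Things in the scene. Friction and masses are not known exactly. Their poses are not given: they have to be found in the camera images.
- tray: round sampler tray, aluminium top 208 mm across, fixed to the bench, turned any way. Origin: centre of its underside, z up. Flat top face 50 mm up. All pins on a circle of radius 78 mm about its centre; the six white ones 30 mm apart at +55, 33, 11, -11, -33, -55 degrees from its x axis: clockwise from above, from the green to the red mark
- pin1_top (a point): centre of the top of the first white pin, with a green mark round it and on the rim beside it. A cone-sided button 22 mm across at its foot and 7 mm on top, standing 5 mm above the tray's top face (so its top is 55 mm above the bench) when up
- pin1 (a joint): how far the first white pin, with a green mark round it and on the rim beside it is pushed down, m: near 0 up, 0.005 fully down with its top level with the tray's face. It slides straight down with about 1.2 N of friction, stays where left, and a fingertip sliding over its sloping side also pushes it down
- pin2 (a joint): how far white pin number 2 counted from the green mark is pushed down, m: near 0 up, 0.005 fully down with its top level with the tray's face. It slides straight down with about 1.2 N of friction, stays where left, and a fingertip sliding over its sloping side also pushes it down
- pin3 (a joint): how far white pin number 3 counted from the green mark is pushed down, m: near 0 up, 0.005 fully down with its top level with the tray's face. It slides straight down with about 1.2 N of friction, stays where left, and a fingertip sliding over its sloping side also pushes it down
- pin4 (a joint): how far white pin number 4 counted from the green mark is pushed down, m: near 0 up, 0.005 fully down with its top level with the tray's face. It slides straight down with about 1.2 N of friction, stays where left, and a fingertip sliding over its sloping side also pushes it down
- pin5 (a joint): how far white pin number 5 counted from the green mark is pushed down, m: near 0 up, 0.005 fully down with its top level with the tray's face. It slides straight down with about 1.2 N of friction, stays where left, and a fingertip sliding over its sloping side also pushes it down
- pin6_top (a point): centre of the top of the last white pin, with a red mark round it and on the rim beside it. A cone-sided button 22 mm across at its foot and 7 mm on top, standing 5 mm above the tray's top face (so its top is 55 mm above the bench) when up
- pin6 (a joint): how far the last white pin, with a red mark round it and on the rim beside it is pushed down, m: near 0 up, 0.005 fully down with its top level with the tray's face. It slides straight down with about 1.2 N of friction, stays where left, and a fingertip sliding over its sloping side also pushes it down
- keep1 (a joint): how far a blue pin is pushed down, m (0 up, 0.005 down); same shape and circle as the white ones, at +95 degrees from the tray's x axis, 53 mm from the green-marked pin; it is to stay up
- keep2 (a joint): how far a blue pin is pushed down, m (0 up, 0.005 down); same shape and circle as the white ones, at 180 degrees, opposite the middle of the white row; it is to stay up
- keep3 (a joint): how far a blue pin is pushed down, m (0 up, 0.005 down); same shape and circle as the white ones, at -95 degrees, 53 mm from the red-marked pin; it is to stay up
- accept_top (a point): centre of the top of the yellow accept button (26 mm across) in its black housing in the middle of the tray; 72 mm above the bench when released
- accept (a joint): travel of the yellow button, m: 0 released, 0.006 fully down; a spring lifts it, fully down takes 4 N
- vial_a: small amber glass vial with red cap, 23 mm across, 42 mm tall, standing on the tray between blue pins, not to be disturbed; origin: centre of its underside
- vial_b: a second vial like it on the tray, not to be disturbed; origin: centre of its underside
- beaker: clear beaker, 68 mm across, 85 mm tall, left of the tray, not to be disturbed; origin: centre of its underside
- reagent: white jar with blue cap, 60 mm across, 100 mm tall, left of the tray, not to be disturbed; origin: centre of its underside
- spatula: spatula lying on the bench, 170 mm long along its x, right of the tray, not to be disturbed; origin: underside of it
- capsule_box: open white divided box, 90 x 120 mm, 30 mm tall, beyond the tray, not to be disturbed; origin: centre of its underside
- tin: steel can, 50 mm across, 50 mm tall, beyond the tray, not to be disturbed; origin: centre of its underside
Not all that is in view belongs to the job. Of the things that look like the tray, take the one that is farthest from the robot's base at the start.

How it is judged:
By the outcome, as a careful person would: the job done as asked, in the order asked, and still so for the second after the job is handed in, with the robot touching nothing.
It also fails if it takes over 48 s, if anything falls off the work surface, if the arm or the gripper's body presses on something with over 40 N, if the wrist force passes 120 N, or if a joint passes its speed limit or range.

## Working session

There is one attempt and no reset: what is moved stays moved. The work goes in short steps, Python scripts to look and compute and a tool call to move; the robot and the scene stay as the last step left them, time stands still between calls to the robot, and variables do not carry over. Pictures are saved under pics/ and viewed, about 8 in all and at most 12, crops included, and the job is handed in when it is done.

Besides the shell and the picture viewer there is one more tool, called as name(argument=value, ...) on one line, values as JSON. move_arm: Moves the arm, as the interface text tells. Its arguments: {"type":"object","properties":{"deltas":{"type":"array","items":{"type":"array"}},"grip_force":{"type":"number"}},"required":["deltas"]}

```bash
mkdir -p pics; ls
python3 - <<'E'
from workcell import status, read_camera, camera_info
import cv2,numpy as np
s=status.read_state();print({k:np.round(v,3).tolist() for k,v in s.items()})
a=[]
for n in("scene","top"):
    i=camera_info(n);print(n,{k:np.round(v,3).tolist() for k,v in i.items()})
    p,d=read_camera(n);np.savez(f"{n}0.npz",p=p,d=d);cv2.imwrite(f"pics/{n}0.png",p[...,::-1])
E
```

```text
pics
{'time': 0.0, 'q': [-1.147, 0.265, 1.605, 0.0, 1.274, -0.037], 'joint_vel': [0.001, -0.0, -0.0, -0.001, -0.0, -0.001], 'joint_torque': [0.003, -51.511, -36.731, 0.0, 0.013, 0.0], 'tool_pos': [0.3, -0.604, 0.23], 'tcp_rot': [-3.056, -0.717, 0.001], 'wrist_force': [-0.075, 0.472, 0.385], 'torque': [-0.021, 0.005, -0.0], 'width': 1.0}
scene {'K': [[578.947, 0.0, 318.506], [0.0, 578.947, 229.049], [0.0, 0.0, 1.0]], 'R': [[0.251, 0.968, -0.006], [0.714, -0.189, -0.674], [-0.654, 0.165, -0.738]], 't': [-0.129, -0.289, 1.603]}
top {'K': [[580.438, 0.0, 323.103], [0.0, 580.438, 236.079], [0.0, 0.0, 1.0]], 'R': [[0.002, -1.0, -0.002], [-0.99, -0.002, -0.138], [0.138, 0.002, -0.99]], 't': [0.011, 0.496, 1.45]}
```

View pics/top0.png

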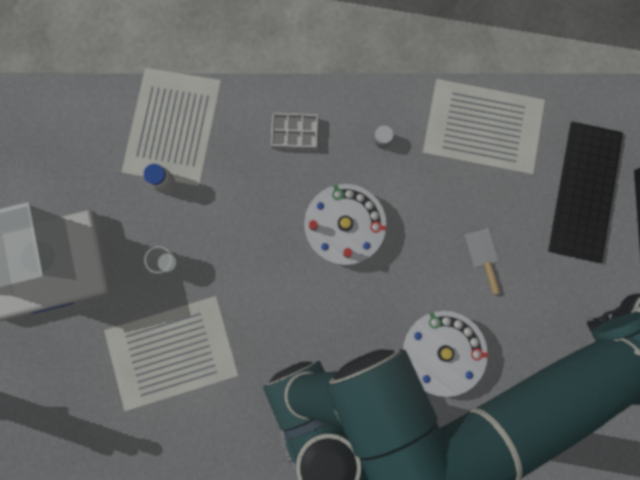

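View pics/scene0.png

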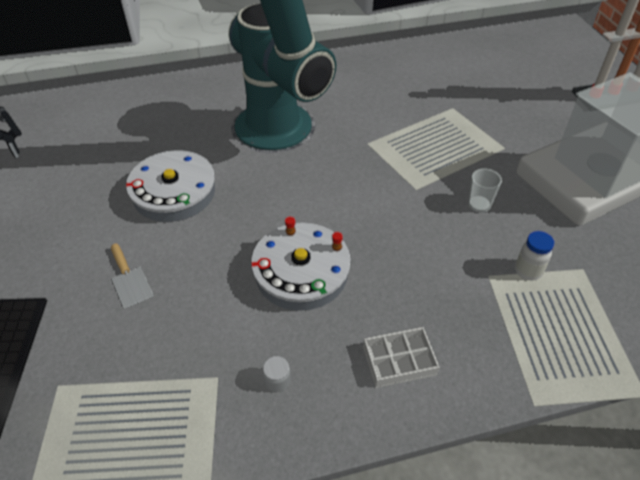

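Two trays match. One is at top (345,224) / scene (300,262), with vials and farther from the base. The other is at top (446,354) / scene (170,180), with no vials and nearer. The target is the farther one, with the vials on it. The white row faces away from the base and to the right, with green at (337,192) and red at (378,227). I'll measure and confirm this in an enlarged crop.

```bash
cat > h.py <<'E'
import numpy as np,cv2
from workcell import camera_info
def ray(n,uv,z):
    i=camera_info(n);R=np.array(i["R"]);t=np.array(i["t"]);K=np.array(i["K"])
    c=-R.T@t
    if n=="wrist":
        x=(np.array(uv)-K[:2,2])/np.array([K[0,0],K[1,1]]);r=np.hypot(*x)
        v=np.r_[x*(np.sin(r)/r if r>1e-9 else 1),np.cos(r)]
    else: v=np.linalg.solve(K,np.r_[uv,1.])
    d=R.T@v
    return c+d*(z-c[2])/d[2]
def blobs(p,box,name,mina=4):
    u0,v0,u1,v1=box;h=cv2.cvtColor(np.ascontiguousarray(p[v0:v1,u0:u1]),cv2.COLOR_RGB2HSV)
    H,S,V=[h[...,k].astype(int) for k in range(3)]
    m={"yellow":(H>18)&(H<34)&(S>110)&(V>70),"green":(H>45)&(H<85)&(S>90)&(V>40),
       "red":((H<8)|(H>172))&(S>110)&(V>60),"blue":(H>100)&(H<130)&(S>110)&(V>40)}[name]
    n,l,st,c=cv2.connectedComponentsWithStats(m.astype(np.uint8))
    return [(c[k]+[u0,v0],int(st[k,4])) for k in range(1,n) if st[k,4]>=mina]
E
python3 - <<'E'
from h import *
for n,box in(("top",(295,175,395,270)),("scene",(240,210,360,310))):
    p=np.load(n+"0.npz")["p"]
    for c,z in(("yellow",.072),("blue",.054),("green",.053),("red",.053)):
        for b,a in blobs(p,box,c): print(n,c,b.round(1),a,ray(n,b,z).round(4))
    if n=="top": cv2.imwrite("pics/c.png",cv2.resize(p[170:280,290:400,::-1],None,fx=5,fy=5,interpolation=cv2.INTER_CUBIC))
E
```

```text
top yellow [345.  222.4] 89 [ 0.5252 -0.0425  0.072 ]
top blue [319.8 205.4] 19 [0.5718 0.0209 0.054 ]
top blue [324.2 246.1] 21 [0.4675 0.0095 0.054 ]
top blue [366.  245.1] 21 [ 0.4702 -0.0957  0.054 ]
top green [335.9 188.1] 8 [ 0.6169 -0.0201  0.053 ]
top red [312.9 224.7] 48 [0.5221 0.0383 0.053 ]
top red [379.6 225.3] 33 [ 0.521  -0.1307  0.053 ]
top red [347.4 252.3] 46 [ 0.4521 -0.0488  0.053 ]
scene yellow [300.6 253.7] 128 [ 0.5325 -0.0423  0.072 ]
scene blue [317.4 233.7] 35 [0.4719 0.0089 0.054 ]
scene blue [270.3 243.8] 36 [ 0.4742 -0.0956  0.054 ]
scene blue [335.5 268.9] 41 [0.5758 0.0207 0.054 ]
scene green [318.2 286.6] 78 [ 0.6097 -0.025   0.053 ]
scene red [289.8 221.9] 97 [ 0.4213 -0.0413  0.053 ]
scene red [337.  237.6] 105 [0.4928 0.0472 0.053 ]
scene red [260.7 263.8] 90 [ 0.5223 -0.1256  0.053 ]
```

View pics/c.png

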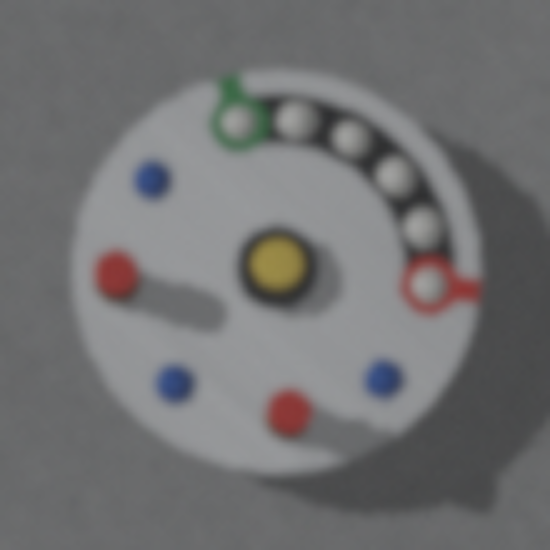

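Crop confirms the target tray: vials present, green pin at (238,122), red pin at (428,285), white row on the outer right, blue pins at (152,180), (175,383) and (383,379). I'll fit the pose and start moving.

```bash
cat >> h.py <<'E'
def fit(ks):
    a=np.radians([95,180,-95]);m=.078*np.c_[np.cos(a),np.sin(a)]
    ks=np.array(ks);mc=m.mean(0);kc=ks.mean(0);z=((ks-kc)@[1,1j])*np.conj((m-mc)@[1,1j])
    y=np.angle(z.sum());R=np.array([[np.cos(y),-np.sin(y)],[np.sin(y),np.cos(y)]])
    c=kc-R@mc;return c,y,(m@R.T+c-ks)
def pt(c,y,deg,r=.078): a=y+np.radians(deg);return c+r*np.array([np.cos(a),np.sin(a)])
E
python3 - <<'E'
from h import *
c,y,e=fit([(.5738,.0208),(.4697,.0092),(.4722,-.0956)]);print(c.round(4),np.degrees(y).round(1),e.round(4))
for d in(55,33,11,-11,-33,-55):print(d,pt(c,y,d).round(4))
print("vials",[ (ray("top",u,.09)).round(3) for u in((312.9,224.7),(347.4,252.3))])
E
```

```text
[ 0.5282 -0.0419] -41.1 [[ 0.0004  0.0003]
 [-0.0002  0.0002]
 [-0.0002 -0.0004]]
55 [ 0.604  -0.0232]
33 [ 0.6054 -0.053 ]
11 [ 0.5957 -0.0811]
-11 [ 0.5761 -0.1035]
-33 [ 0.5496 -0.117 ]
-55 [ 0.5199 -0.1195]
vials [array([0.516, 0.037, 0.09 ]), array([ 0.448, -0.047,  0.09 ])]
```

move_arm(deltas=[[[0,0,0.05],[0.25,0.25,0],1],[[0,0,0.1],[0.5,0.5,0],1],[[0,0,0.16],[0.75,0.75,0],1],[[0,0,0.22],[1,1,0],1]], grip_force=30)

```text
time: 0.6
tool_pos: [0.4006, -0.5035, 0.2306]
tcp_rot: [-2.887, -1.236, 0.0]
wrist_force: [0.7, 0.1, -0.5]
width: 0.141
```

move_arm(deltas=[[[0,0,0],[0.2,0.25,0],1],[[0,0,0],[0.4,0.5,0],1],[[0,0,0],[0.6,0.75,0],1],[[0,0,0],[0.7,1,0],1]])

```text
time: 1.1
tool_pos: [0.4708, -0.4034, 0.2306]
tcp_rot: [-2.888, -1.233, 0.0]
wrist_force: [-0.2, -0.1, -0.2]
width: -0.001
```

move_arm(deltas=[[[0,0,0],[0,0.25,0],1],[[0,0,0],[0,0.5,0],1],[[0,0,0],[0,0.75,0],1],[[0,0,0],[0,1,0],1]])

```text
time: 1.6
tool_pos: [0.4698, -0.3031, 0.2314]
tcp_rot: [2.89, 1.232, 0.0]
wrist_force: [0.4, 0.3, 0.8]
width: 0.003
```

move_arm(deltas=[[[0,0,0],[0,0.25,0],1],[[0,0,0],[0,0.5,0],1],[[0,0,0],[0,0.75,0],1],[[0,0,0],[0,1,0],1],[[0,0,0],[0,1,0],1]])

```text
time: 2.22
tool_pos: [0.47, -0.2027, 0.2314]
tcp_rot: [2.888, 1.236, 0.0]
wrist_force: [0.6, 0.7, 0.6]
width: 0.002
```

move_arm(deltas=[[[0,0,0],[0.2,0.25,0],1],[[0,0,0],[0.3,0.5,0],1],[[0,0,0],[0.5,0.75,0],1],[[0,0,0],[0.6,1,0],1],[[0,0,0],[0.6,1,0],1]])

```text
time: 2.85
tool_pos: [0.5308, -0.1037, 0.2313]
tcp_rot: [2.888, 1.236, 0.0]
wrist_force: [-0.6, 0.5, 0.6]
width: 0.005
```

Run:
```python
from h import *
from workcell import read_camera
i=camera_info("wrist");p,d=read_camera("wrist");np.savez("w1.npz",p=p)
print(np.round(i["K"],1).tolist(),(-np.array(i["R"]).T@np.array(i["t"])).round(3))
for c,z in(("yellow",.072),("blue",.054),("green",.053),("red",.053)):
    for b,a in blobs(p,(0,0,640,480),c,30): print(c,b.round(1),a,ray("wrist",b,z).round(4))
cv2.imwrite("pics/w1.png",p[...,::-1])
```

```text
[[371.6, 0.0, 324.2], [0.0, 371.6, 246.0], [0.0, 0.0, 1.0]] [ 0.582 -0.05   0.374]
yellow [269.9 178.7] 828 [ 0.5254 -0.046   0.072 ]
blue [259.9  89.1] 354 [0.5706 0.0162 0.054 ]
blue [189.6 182.6] 297 [0.4674 0.0045 0.054 ]
blue [272.2 260.2] 300 [ 0.4701 -0.0994  0.054 ]
green [324.5  97.5] 656 [ 0.6044 -0.0278  0.053 ]
red [191.  118.7] 671 [0.5097 0.0436 0.053 ]
red [331.2 247.2] 615 [ 0.5176 -0.1278  0.053 ]
red [209.7 249.4] 632 [ 0.434  -0.0512  0.053 ]
```

View pics/w1.png

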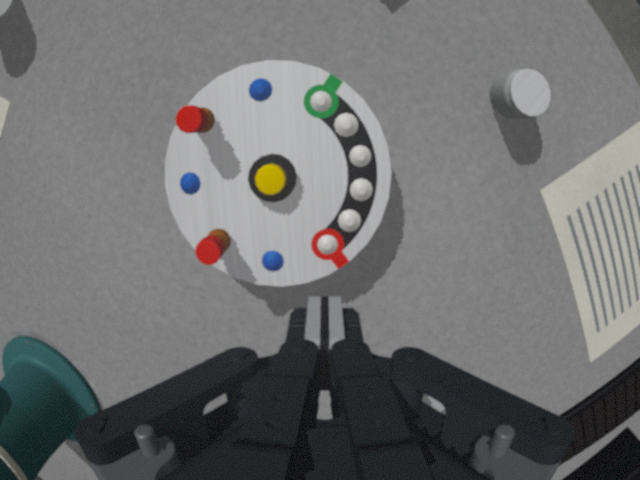

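The wrist view agrees to about 4 mm. The green pin is at (320,101), the red pin at (327,243) and the button at (270,179). The fingers are shut, with the tip at about (324,297). I'll go above the green end and look from close.

move_arm(deltas=[[[0,0,0],[0.2,0.2,0],1],[[0,0,0],[0.4,0.4,-0.1],1],[[0,0,0],[0.6,0.6,-0.3],1],[[0,0,0],[0.73,0.83,-0.6],1],[[0,0,0],[0.73,0.83,-0.9],1],[[0,0,0],[0.73,0.83,-1],1],[[0,0,0],[0.73,0.83,-1],1]])

```text
time: 3.78
tool_pos: [0.6025, -0.0226, 0.1308]
tcp_rot: [-2.89, -1.231, 0.002]
wrist_force: [0.0, -0.0, 0.4]
width: -0.002
```

Run:
```python
from h import *
from workcell import read_camera,status
s=status.read_state();i=camera_info("wrist");p,d=read_camera("wrist");np.savez("w2.npz",p=p)
R=np.array(i["R"]);t=np.array(i["t"]);K=np.array(i["K"])
def proj(X):
    v=R@np.array(X)+t;th=np.arctan2(np.hypot(*v[:2]),v[2]);return K[:2,2]+K[0,0]*th*v[:2]/np.hypot(*v[:2])
print(s["tool_pos"],"tcp px",proj(s["tool_pos"]).round(1))
for c,z in(("yellow",.072),("blue",.054),("green",.05),("red",.05)):
    for b,a in blobs(p,(0,0,640,480),c,30): print(c,b.round(1),a,ray("wrist",b,z).round(4))
cv2.imwrite("pics/w2.png",p[...,::-1])
```

```text
[ 0.6024887  -0.02255499  0.13079423] tcp px [323.6 314. ]
yellow [264.2 348.5] 403 [ 0.5361 -0.0373  0.072 ]
blue [244.4 242.7] 677 [0.5735 0.0182 0.054 ]
blue [167.8 345.4] 367 [0.4707 0.0065 0.054 ]
green [331.4 254.6] 1243 [ 0.6067 -0.0262  0.05  ]
red [155.8 298. ] 1244 [0.4933 0.0364 0.05  ]
red [321.9 409.4] 164 [ 0.5127 -0.1152  0.05  ]
```

View pics/w2.png

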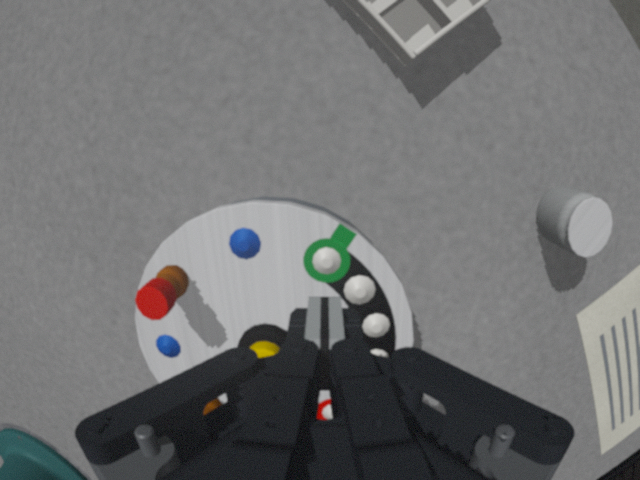

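move_arm(deltas=[[[0,0,0],[0,0.035,-0.2],1],[[0,0,0],[0,0.035,-0.4],1],[[0,0,0],[0,0.035,-0.6],1],[[0,0,0],[0,0.035,-0.7],1],[[0,0,0],[0,0.035,-0.73],1],[[0,0,0],[0,0.035,-0.73],1]])

```text
time: 4.58
tool_pos: [0.6034, -0.0181, 0.0583]
tcp_rot: [2.89, 1.233, 0.0]
wrist_force: [-0.8, -0.1, 0.6]
width: -0.002
```

move_arm(deltas=[[[0,0,0],[0,0,-0.01],1],[[0,0,0],[0,0,-0.02],1],[[0,0,0],[0,0,-0.03],1],[[0,0,0],[0,0,-0.04],1],[[0,0,0],[0,0,-0.05],1],[[0,0,0],[0,0,-0.05],1]])

```text
time: 5.32
tool_pos: [0.6032, -0.0181, 0.0533]
tcp_rot: [2.89, 1.233, 0.0]
wrist_force: [0.6, -0.2, 1.5]
width: -0.001
```

Run:
```python
from workcell import status
s=status.read_state();print(s["tool_pos"],s["wrist_force"],s["width"])
```

```text
[ 0.60322888 -0.01807822  0.05330649] [ 0.59187461 -0.20962774  1.4925032 ] -0.0010244814597872684
```

move_arm(deltas=[[[0,0,0],[0,0,-0.01],1],[[0,0,0],[0,0,-0.02],1],[[0,0,0],[0,0,-0.025],1],[[0,0,0],[0,0,-0.025],1]])

```text
time: 5.82
tool_pos: [0.6032, -0.0181, 0.0507]
tcp_rot: [2.89, 1.233, 0.0]
wrist_force: [0.7, -0.5, 0.8]
width: -0.001
```

move_arm(deltas=[[[0,0,0],[0,0,-0.005],1],[[0,0,0],[0,0,-0.01],1],[[0,0,0],[0,0,-0.01],1]])

```text
time: 6.2
tool_pos: [0.6032, -0.0181, 0.0501]
tcp_rot: [2.89, 1.232, 0.0]
wrist_force: [-0.6, -0.3, 4.1]
width: 0.004
```

move_arm(deltas=[[[0,0,0],[0.003,-0.03,-0.002],1],[[0,0,0],[0.006,-0.069,-0.003],1],[[0,0,0],[0.018,-0.14,-0.003],1],[[0,0,0],[0.027,-0.217,-0.003],1],[[0,0,0],[0.026,-0.29,-0.003],1],[[0,0,0],[0.02,-0.367,-0.003],1]])

```text
time: 6.95
tool_pos: [0.6059, -0.0549, 0.0501]
tcp_rot: [2.89, 1.232, 0.002]
wrist_force: [1.0, 3.1, 5.6]
width: -0.001
```

move_arm(deltas=[[[0,0,0],[-0.017,-0.073,0],1],[[0,0,0],[-0.038,-0.144,0],1],[[0,0,0],[-0.067,-0.214,0],1],[[0,0,0],[-0.1,-0.281,0],1],[[0,0,0],[-0.142,-0.343,0],1],[[0,0,0],[-0.187,-0.402,0],1],[[0,0,0],[-0.24,-0.455,0],1],[[0,0,0],[-0.296,-0.505,0],1]])

```text
time: 7.95
tool_pos: [0.5761, -0.106, 0.0501]
tcp_rot: [2.888, 1.232, 0.002]
wrist_force: [2.0, 2.1, 5.1]
width: -0.003
```

move_arm(deltas=[[[0,0,0],[-0.062,-0.04,0],1],[[0,0,0],[-0.126,-0.077,0],1],[[0,0,0],[-0.194,-0.106,0],1],[[0,0,0],[-0.265,-0.13,0],1],[[0,0,0],[-0.338,-0.147,0],1],[[0,0,0],[-0.412,-0.156,0],1],[[0,0,0],[-0.487,-0.158,0],1],[[0,0,0],[-0.562,-0.155,0],1],[[0,0,0],[-0.61,-0.149,0],1],[[0,0,0],[-0.61,-0.149,0],1]])

```text
time: 9.2
tool_pos: [0.5143, -0.1209, 0.05]
tcp_rot: [2.888, 1.233, -0.0]
wrist_force: [1.8, 0.1, 7.7]
width: 0.002
```

move_arm(deltas=[[[0,0,0],[0,0,0.1],1],[[0,0,0],[0,0,0.4],1],[[0,0,0],[0,0,0.8],1],[[0,0,0],[-0.2,0,1],1],[[0,0,0],[-0.6,-0.4,1],1],[[0,0,0],[-0.8,-0.6,1],1],[[0,0,0],[-0.8,-0.6,1],1],[[0,0,0],[-0.8,-0.6,1],1]])

```text
time: 10.2
tool_pos: [0.4338, -0.1797, 0.1488]
tcp_rot: [-2.888, -1.231, 0.002]
wrist_force: [0.6, 0.1, 0.3]
width: -0.002
```

Run:
```python
from h import *
from workcell import read_camera
p,d=read_camera("wrist");cv2.imwrite("pics/w3.png",p[...,::-1])
for c,z in(("yellow",.072),("blue",.054),("green",.05),("red",.05)):
    for b,a in blobs(p,(0,0,640,480),c,30): print(c,b.round(1),a,ray("wrist",b,z).round(4))
```

```text
yellow [278.7   8.9] 774 [ 0.5203 -0.051   0.072 ]
blue [169.2  25.6] 505 [0.4667 0.0041 0.054 ]
blue [276.5 123.3] 698 [ 0.4694 -0.0994  0.054 ]
blue [204.9 412.6] 34 [ 0.2531 -0.2173  0.054 ]
red [185.5  90. ] 1317 [ 0.4426 -0.0375  0.05  ]
red [359.6 101.8] 1975 [ 0.5172 -0.1257  0.05  ]
```

View pics/w3.png

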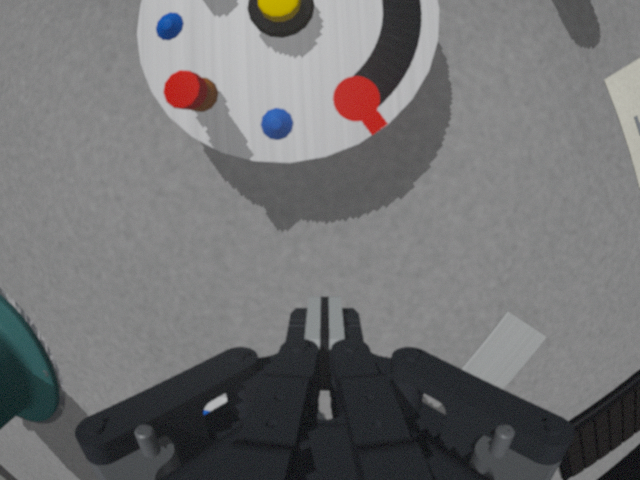

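The red pin is gone at (358,98) and the dark track shows no white pins where visible. I'll check the whole row in the scene camera.

Run:
```python
from h import *
from workcell import read_camera
a=[cv2.resize(read_camera("scene")[0][205:315,235:365,::-1],(520,440),interpolation=cv2.INTER_CUBIC)]
cv2.imwrite("pics/s2.png",a[0])
```

```text
(no output)
```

View pics/s2.png

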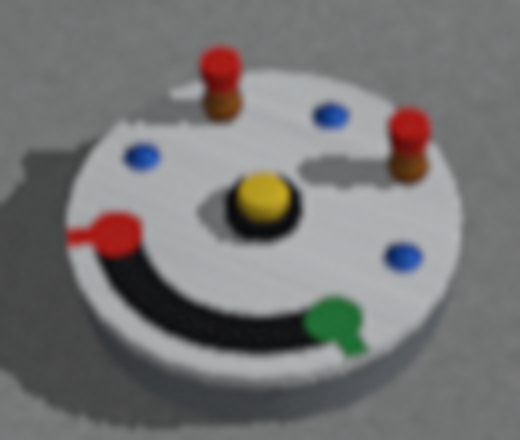

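All six white pins are level: no white remains along the dark track from red (115,235) to green (333,320). The blue pins and vials are unchanged. Now the button.

move_arm(deltas=[[[0,0,0],[0.25,0.25,0],1],[[0,0,0],[0.5,0.5,0],1],[[0,0,0],[0.75,0.75,0],1],[[0,0,0],[0.94,1,0],1],[[0,0,0],[0.94,1,0],1]])

```text
time: 10.92
tool_pos: [0.5299, -0.0779, 0.1492]
tcp_rot: [-2.887, -1.238, 0.0]
wrist_force: [-0.1, -0.7, -1.2]
width: 0.001
```

move_arm(deltas=[[[0,0,0],[0,0.2,0],1],[[0,0,0],[0,0.36,-0.1],1],[[0,0,0],[0,0.36,-0.4],1],[[0,0,0],[0,0.36,-0.65],1],[[0,0,0],[0,0.36,-0.73],1],[[0,0,0],[0,0.36,-0.73],1]])

```text
time: 11.68
tool_pos: [0.5278, -0.0439, 0.0759]
tcp_rot: [-2.889, -1.232, 0.002]
wrist_force: [-0.1, 0.5, 1.0]
width: 0.001
```

move_arm(deltas=[[[0,0,0],[0,0,-0.02],1],[[0,0,0],[0,0,-0.04],1],[[0,0,0],[0,0,-0.06],1],[[0,0,0],[0,0,-0.07],1],[[0,0,0],[0,0,-0.07],1]])

```text
time: 12.3
tool_pos: [0.5292, -0.0443, 0.0699]
tcp_rot: [2.889, 1.232, 0.002]
wrist_force: [1.3, 0.4, 2.2]
width: -0.002
```

move_arm(deltas=[[[0,0,0],[0,0,-0.01],1],[[0,0,0],[0,0,-0.02],1],[[0,0,0],[0,0,-0.03],1],[[0,0,0],[0,0,-0.035],1],[[0,0,0],[0,0,-0.035],1]])

```text
time: 12.92
tool_pos: [0.5292, -0.0443, 0.0663]
tcp_rot: [2.889, 1.232, 0.002]
wrist_force: [2.3, -0.6, 4.3]
width: -0.003
```

move_arm(deltas=[[[0,0,0],[0,0,-0.005],1],[[0,0,0],[0,0,-0.008],1],[[0,0,0],[0,0,-0.008],1],[[0,0,0],[0,0,-0.008],1]])

```text
time: 13.42
tool_pos: [0.5292, -0.0443, 0.066]
tcp_rot: [2.889, 1.232, 0.002]
wrist_force: [1.3, -0.9, 7.2]
width: -0.003
```

The button is bottomed: z = 66.0 mm, 7 N, and the hand no longer follows the command. I'll release it, retreat and check.

move_arm(deltas=[[[0,0,0],[0,0,0.05],1],[[0,0,0],[0,0,0.15],1],[[0,0,0],[0,0,0.5],1],[[0,0,0],[0,0,0.9],1],[[0,0,0],[0,0,1],1],[[0,0,0],[-0.3,-0.4,1],1],[[0,0,0],[-0.6,-0.7,1],1],[[0,0,0],[-0.9,-1,1],1],[[0,0,0],[-0.9,-1,1],1],[[0,0,0],[-0.9,-1,1],1]])

```text
time: 14.68
tool_pos: [0.438, -0.1438, 0.1644]
tcp_rot: [-2.889, -1.231, 0.001]
wrist_force: [0.5, 0.0, -0.2]
width: -0.0
```

Run:
```python
from h import *
from workcell import read_camera
p=read_camera("scene")[0];p0=np.load("scene0.npz")["p"]
for c in("yellow","blue","red"):print(c,[(b.round(1).tolist(),a) for b,a in blobs(p,(240,210,360,310),c)],[(b.round(1).tolist(),a) for b,a in blobs(p0,(240,210,360,310),c)])
a=cv2.resize(p[205:315,235:365,::-1],(520,440),interpolation=cv2.INTER_CUBIC)
cv2.imwrite("pics/s3.png",a)
```

```text
yellow [([300.6, 253.7], 128)] [([300.6, 253.7], 128)]
blue [([317.4, 233.7], 35), ([270.3, 243.8], 36), ([335.5, 268.9], 41)] [([317.4, 233.7], 35), ([270.3, 243.8], 36), ([335.5, 268.9], 41)]
red [([289.8, 221.8], 96), ([337.0, 237.6], 105), ([262.0, 263.4], 147)] [([289.8, 221.9], 97), ([337.0, 237.6], 105), ([260.7, 263.8], 90)]
```

View pics/s3.png

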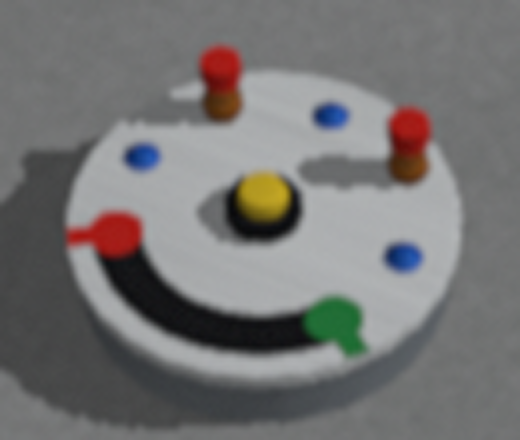

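The button is back up at (263,196), all the white pins are down, and the blue pins and vials haven't moved.

```bash
python3 -c "
from workcell import order;print(order.finish_job())"
```

```text
the job is handed in; nothing more can be done
None
```

I did the job on the farther tray, the one with the vials, and handed it in at about 15 s of the 48 s allowed. No verdict came back.

- **White pins:** I ran the shut fingertips from the green mark to the red mark in one unbroken stroke, pressing with about 4–8 N and the tip at 50 mm. The stroke was three back-to-back move calls with no lift between them. The scene picture afterwards shows all six white pins level with the tray.
- **Yellow button:** I then pressed it fully down (tip at 66.0 mm, 7 N) and let it go. It is back at exactly the same pixels as at the start.
- **Left alone:** The three blue pins and both vials show no shift from the first image. I did not image the beaker, reagent jar, spatula, capsule box and tin again at the end. The arm stayed well clear of them.

**Disagreement:** The wrist camera and the fixed cameras differed by up to about 4 mm on the tray's position. I used a value in between, which the fingertips' width covered.

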